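# Spread the brass bosses in the bench dryer, shut it and select the programme

### The job

Spread the heaped brass bosses, together with any that lie loose on the bench, evenly over the floor of the dryer's tray in a single layer: at least one in each quarter of the tray, and at least a finger's width (16 mm) of clear space between any two. Then slide the clear cover fully shut and, after that, turn the selector to the green dot. Leave the brush, the spray can and the red magnet where they are.

Things in the scene. Friction and masses are not known exactly. Their poses are not given: they have to be found in the camera images.
- boss1: brass boss: a plain round disc 34 mm in diameter and 24 mm high with a dark dimple on both ends; origin at its middle, z along its own axis; starts in the heap in the tray
- boss2: brass boss: a plain round disc 34 mm in diameter and 24 mm high with a dark dimple on both ends; origin at its middle, z along its own axis; starts in the heap in the tray
- boss3: brass boss: a plain round disc 34 mm in diameter and 24 mm high with a dark dimple on both ends; origin at its middle, z along its own axis; starts in the heap in the tray
- boss4: brass boss: a plain round disc 34 mm in diameter and 24 mm high with a dark dimple on both ends; origin at its middle, z along its own axis; starts on top of the heap in the tray
- boss5: brass boss: a plain round disc 34 mm in diameter and 24 mm high with a dark dimple on both ends; origin at its middle, z along its own axis; starts in the heap in the tray, or absent
- boss6: brass boss: a plain round disc 34 mm in diameter and 24 mm high with a dark dimple on both ends; origin at its middle, z along its own axis; starts in the heap in the tray, or absent
- boss7: brass boss: a plain round disc 34 mm in diameter and 24 mm high with a dark dimple on both ends; origin at its middle, z along its own axis; starts lying on the bench beside the dryer, or absent
- boss8: brass boss: a plain round disc 34 mm in diameter and 24 mm high with a dark dimple on both ends; origin at its middle, z along its own axis; starts lying on the bench beside the dryer, or absent
- tray (a point): centre of the tray's flat white floor, 40 mm above the bench. Tray: 220 mm along x (away from the robot) by 300 mm along y inside; walls 10 mm thick, rim 50 mm above the floor. Its quarters are divided by these axes, which are the whole dryer's. Behind it (+x) a black housing 240 mm long and beside it (+y) a black control panel 130 mm wide are level with the rim
- cover (a joint): slide of the clear cover (240 x 305 mm, 5 mm thick, aluminium edges, bottom 1 mm over the rim), in m: 0 = fully shut over the tray, 0.225 = fully open over the housing behind; it moves along the tray's x and needs about 3 N
- cover_handle (a point): middle of the top of the cover's yellow grip, an upright bar 20 mm thick (x of the tray), 100 mm long (y of the tray) and 32 mm tall, on the cover's edge nearest the robot; moves with the cover; its top is 128 mm above the bench
- dial (a joint): black selector knob on the control panel, in rad: 0 = white pointer line towards the robot (-x of the tray), grows clockwise seen from above, to 2.3. The dots on the panel are at 0.25 (white), 0.85 (blue), 1.45 (green) and 2.05 (red)
- dial_grip (a point): on the knob's axis at the height to grip, 127 mm above the bench; turns with the knob. The knob's upright grip bar is 14 mm thick, 46 mm long (along this point's x; the white pointer line is at its -x end), its top 134 mm above the bench; the round disc under the bar, 48 mm across, has its top 104 mm above the bench
- green_dot (a point): centre of the green dot, 10 mm across, on the control panel beside the knob
- brush: bystander: wire brush with black handle, 220 mm long, on the bench to the right, beyond the loose bosses
- can: bystander: blue spray can with a pale label and cap, 60 mm across and 170 mm tall, standing on the bench to the left of the dryer
- magnet: bystander: red L-shaped welding magnet, 80 mm, 22 mm high, on the bench left of the robot
Mind the look-alikes: they are no part of the job. What is shaped like the boss8 but turquoise is not meant.

How it is judged (in metres and radians):
On the way, in this order (a step that is already met when the one before it is completed fails the run):
1. all bosses lie spread in a single layer on the tray floor (x of boss1 in the frame of tray between -0.11 and 0.11 m and y of boss1 in the frame of tray between -0.15 and 0.15 m and z of boss1 in the frame of tray between 0.004 and 0.022 m and x of boss2 in the frame of tray between -0.11 and 0.11 m and y of boss2 in the frame of tray between -0.15 and 0.15 m and z of boss2 in the frame of tray between 0.004 and 0.022 m and x of boss3 in the frame of tray between -0.11 and 0.11 m and y of boss3 in the frame of tray between -0.15 and 0.15 m and z of boss3 in the frame of tray between 0.004 and 0.022 m and x of boss4 in the frame of tray between -0.11 and 0.11 m and y of boss4 in the frame of tray between -0.15 and 0.15 m and z of boss4 in the frame of tray between 0.004 and 0.022 m and x of boss5 in the frame of tray between -0.11 and 0.11 m and y of boss5 in the frame of tray between -0.15 and 0.15 m and z of boss5 in the frame of tray between 0.004 and 0.022 m and x of boss6 in the frame of tray between -0.11 and 0.11 m and y of boss6 in the frame of tray between -0.15 and 0.15 m and z of boss6 in the frame of tray between 0.004 and 0.022 m and x of boss7 in the frame of tray between -0.11 and 0.11 m and y of boss7 in the frame of tray between -0.15 and 0.15 m and z of boss7 in the frame of tray between 0.004 and 0.022 m and x of boss8 in the frame of tray between -0.11 and 0.11 m and y of boss8 in the frame of tray between -0.15 and 0.15 m and z of boss8 in the frame of tray between 0.004 and 0.022 m and horizontal distance between boss1 and boss2 above 0.05 m and horizontal distance between each of boss1, boss2 and boss3 above 0.05 m and horizontal distance between each of boss1, boss2, boss3 and boss4 above 0.05 m and horizontal distance between each of boss1, boss2, boss3, boss4 and boss5 above 0.05 m and horizontal distance between each of boss1, boss2, boss3, boss4, boss5 and boss6 above 0.05 m and horizontal distance between each of boss1, boss2, boss3, boss4, boss5, boss6 and boss7 above 0.05 m and horizontal distance between each of boss1, boss2, boss3, boss4, boss5, boss6, boss7 and boss8 above 0.05 m and ((x of boss1 in the frame of tray below 0 m and y of boss1 in the frame of tray below 0 m) or (x of boss2 in the frame of tray below 0 m and y of boss2 in the frame of tray below 0 m) or (x of boss3 in the frame of tray below 0 m and y of boss3 in the frame of tray below 0 m) or (x of boss4 in the frame of tray below 0 m and y of boss4 in the frame of tray below 0 m) or (x of boss5 in the frame of tray below 0 m and y of boss5 in the frame of tray below 0 m) or (x of boss6 in the frame of tray below 0 m and y of boss6 in the frame of tray below 0 m) or (x of boss7 in the frame of tray below 0 m and y of boss7 in the frame of tray below 0 m) or (x of boss8 in the frame of tray below 0 m and y of boss8 in the frame of tray below 0 m)) and ((x of boss1 in the frame of tray below 0 m and y of boss1 in the frame of tray above 0 m) or (x of boss2 in the frame of tray below 0 m and y of boss2 in the frame of tray above 0 m) or (x of boss3 in the frame of tray below 0 m and y of boss3 in the frame of tray above 0 m) or (x of boss4 in the frame of tray below 0 m and y of boss4 in the frame of tray above 0 m) or (x of boss5 in the frame of tray below 0 m and y of boss5 in the frame of tray above 0 m) or (x of boss6 in the frame of tray below 0 m and y of boss6 in the frame of tray above 0 m) or (x of boss7 in the frame of tray below 0 m and y of boss7 in the frame of tray above 0 m) or (x of boss8 in the frame of tray below 0 m and y of boss8 in the frame of tray above 0 m)) and ((x of boss1 in the frame of tray above 0 m and y of boss1 in the frame of tray below 0 m) or (x of boss2 in the frame of tray above 0 m and y of boss2 in the frame of tray below 0 m) or (x of boss3 in the frame of tray above 0 m and y of boss3 in the frame of tray below 0 m) or (x of boss4 in the frame of tray above 0 m and y of boss4 in the frame of tray below 0 m) or (x of boss5 in the frame of tray above 0 m and y of boss5 in the frame of tray below 0 m) or (x of boss6 in the frame of tray above 0 m and y of boss6 in the frame of tray below 0 m) or (x of boss7 in the frame of tray above 0 m and y of boss7 in the frame of tray below 0 m) or (x of boss8 in the frame of tray above 0 m and y of boss8 in the frame of tray below 0 m)) and ((x of boss1 in the frame of tray above 0 m and y of boss1 in the frame of tray above 0 m) or (x of boss2 in the frame of tray above 0 m and y of boss2 in the frame of tray above 0 m) or (x of boss3 in the frame of tray above 0 m and y of boss3 in the frame of tray above 0 m) or (x of boss4 in the frame of tray above 0 m and y of boss4 in the frame of tray above 0 m) or (x of boss5 in the frame of tray above 0 m and y of boss5 in the frame of tray above 0 m) or (x of boss6 in the frame of tray above 0 m and y of boss6 in the frame of tray above 0 m) or (x of boss7 in the frame of tray above 0 m and y of boss7 in the frame of tray above 0 m) or (x of boss8 in the frame of tray above 0 m and y of boss8 in the frame of tray above 0 m))), for 0.2 s.
2. the cover is fully shut (value of joint cover below 0.006 m), for 0.2 s.
3. the selector points to the green dot (value of joint dial between 1.3 and 1.6 rad), for 0.2 s.
At the end, for the whole second after the job is handed in: Every boss present lies at rest on the tray floor, none on another, centres at least 50 mm apart (16 mm clear), at least one centre in each quarter of the tray; the cover within 6 mm of fully shut; the selector within 0.15 rad of the green dot (all of step 1 and all of step 3 and linear speed of each of boss1, boss2, boss3, boss4, boss5, boss6, boss7, boss8 below 0.02 m/s and value of joint cover below 0.006 m); the robot touches nothing.
It fails at once if the brush is disturbed (distance of brush from where it was at the start of the episode above 0.03 m).
It fails at once if the can is disturbed (distance of can from where it was at the start of the episode above 0.03 m).
It fails at once if the magnet is disturbed (distance of magnet from where it was at the start of the episode above 0.03 m).
Of boss5, boss6, boss7, boss8 only 2 to 4 are there at a start; the rules pass over those that are not, and their reading is None.
At some moment in a run one of boss1, boss2, boss3, boss7, boss8 may be knocked a few centimetres aside while the robot is not near it.
Once in a run the grip may slacken for a moment while it holds something.
It also fails if it takes over 210 s, if anything falls off the work surface, if the arm or the gripper's body presses on something with over 40 N, if the wrist force passes 120 N, or if a joint passes its speed limit or range.

### The arm

A 6-joint arm with a two-finger parallel gripper is mounted at the origin on the work surface. World frame = base frame: x ahead of the robot, y to its left, z up, the work surface at z = 0. Lengths are in m, angles in degrees, forces in N, time in s.
With the tool pointing down it reaches from about 0.35 to 0.875 m from the base axis. Payload 4.2 kg.
Tool frame: the origin (TCP) lies at the very end of the fingers, on their centre line; the grasp point (between the pads) lies 19 mm behind it; z points along the fingers, y is the line along which they close (so a half turn about z gives the same grasp; the last joint's range is limited). The gripper opens to 87 mm and grips with 3 to 60 N. Pads are 19 mm wide; open, the fingers measure 117 mm over their backs; the gripper's body (75 mm by 190 mm) begins 51 mm behind the grasp point.
Start: joints at [14.817, 22.042, 0.453, 0, -68.411, -14.817], TCP at [0.625, 0, 0.223] pointing down, gripper open.
Joint ranges: [-179.83, 179.83], [-69.29, 118.12], [-61.27, 80.66], [-181.25, 117.63], [-171.15, -9.14], [-177.46, 177.46]. Speed limits (degrees/s): [159.86, 159.86, 180, 180, 180, 180].

### API

Orientations are given as a 3x3 rotation matrix whose columns are the frame's x, y, z axes.
In Python, from station import r gives the robot as it stands.
- The arm moves only by the tool jog_arm, never from a script. Its argument "plan" is text: rows parted by semicolons, each of 7 numbers parted by spaces: the shift along the tool's x, y, z normalised to -1 to 1, where 1 is 0.025 m, then the turn, a rotation vector about the tool's x, y, z normalised to -1 to 1, where 1 is 8 degrees, then the closure, from -1 (fully open) to 1 (shut). A call has exactly 10 rows; each row shifts and turns the commanded pose from where the row before left it, along the tool's axes as they then stand; what a row does not reach is not made up. A row lasts 1/10 s, in which the tool goes at most 50 mm and 8.59 degrees, less where a joint would pass 70% of its speed; a pose out of reach is approached as far as the arm can. A call with a number of a shift or a turn outside -1 to 1 is refused whole. A call with a gripper value outside its range is refused whole. The fingers move at their own pace and stop on an object; the grip force is fixed at half the most. Time passes only in rows, so rows that do not move let the fingers close, or fill a call up. It gives the time, the measured TCP pose, the force, the opening and the grip force at its end, in the units of the state.
- r.sense(): the state, without advancing time (a new reading comes with each control period).
- r.capture(name): name is "scene" or "side" or "wrist"; returns (picture, depth): 420x560x3 uint8, red, green, blue; 420x560 float32, m along the optical axis (not along the pixel's ray), 0 where there is no reading.
- r.get_calibration(name): a dict with "mtx" (3x3 intrinsics, pixels), "extrinsics" (4x4, takes a point from camera to world coordinates). Camera axes: x right, y up, looking along -z (the intrinsics and any distortion apply to the point x, -y, -z); pixel columns grow to the right and rows downward; lengths in m; the calibration is good to about 2 mm. A picture is of the moment at which its call begins: read the wrist's pose just before it. get_calibration takes no time and is no camera call; for the wrist camera it gives the pose at the moment of the call.
- r.finish_job(): hands the job in; it is judged then, once.
The state is a dict: "time_s": time; "joints": joint angles; "joint_velocities": joint speeds; "effort": joint torques, N m; "tcp_pos": TCP position; "ee_rot": TCP orientation; "wrist_force": force on the tool from outside, world axes, zero at the start; "moment": the same for the moment, N m; "gripper_width": opening from 0.0 (shut) to 1.0 (fully open); "gripper_force": force on a finger pad.
Only numpy, scipy, OpenCV 4.12 (cv2) and the standard library are available. Lean on these libraries where they do the work, as an engineer would, in place of code of your own. Each camera call takes 0.05 s, during which the arm holds its last target. There are 200 camera calls.

## Working session

There is one attempt and no reset: what is moved stays moved. The work goes in short steps, Python scripts to look and compute and a tool call to move; the robot and the scene stay as the last step left them, time stands still between calls to the robot, and variables do not carry over. Pictures are saved under pics/ and viewed, at most 14 in all, crops included, and the job is handed in when it is done.

Besides the shell and the picture viewer there is one more tool, called after "Emit:" as name(argument=value, ...) on one line, values as JSON. jog_arm: Moves the arm, as the interface text tells. Scaled input: -1 to 1 covers 0.025 m each way for a shift and 8 degrees each way for a turn. Its arguments: {"type":"object","properties":{"plan":{"type":"string"}},"required":["plan"]}

```bash
ls; mkdir -p pics
cat > h.py <<'E'
import numpy as np,cv2
from station import r
def cap(n):
    K=r.get_calibration(n); p,d=r.capture(n); return p,d,np.array(K['mtx']),np.array(K['extrinsics'])
def save(n,p): cv2.imwrite('pics/'+n,cv2.cvtColor(p,cv2.COLOR_RGB2BGR))
def world(d,M,T):
    v,u=np.mgrid[:d.shape[0],:d.shape[1]]
    X=np.stack([(u-M[0,2])/M[0,0]*d,-(v-M[1,2])/M[1,1]*d,-d],-1)
    return X@T[:3,:3].T+T[:3,3]
E
python3 - <<'E'
from h import *
s=r.sense(); print(s['time_s'],s['tcp_pos'],np.round(s['ee_rot'],3),s['gripper_width'])
for n in('scene','side','wrist'):
    p,d,M,T=cap(n); save(n+'0.png',p); np.savez('pics/'+n+'0.npz',p=p,d=d,M=M,T=T); print(n,np.round(M,1).tolist(),np.round(T,3).tolist())
E
```

```text
pics
0.0 [6.24402627e-01 1.95004659e-05 2.21484029e-01] [[-0.    -1.    -0.002]
 [-1.     0.    -0.   ]
 [ 0.     0.002 -1.   ]] 0.9981229908028727
scene [[507.9, 0.0, 283.5], [0.0, 507.9, 215.4], [0.0, 0.0, 1.0]] [[-0.671, -0.474, 0.57, 1.217], [0.741, -0.443, 0.504, 0.669], [0.014, 0.761, 0.649, 0.938], [0.0, 0.0, 0.0, 1.0]]
side [[445.7, 0.0, 283.6], [0.0, 445.7, 209.5], [0.0, 0.0, 1.0]] [[0.989, 0.077, -0.128, 0.351], [-0.148, 0.616, -0.774, -0.755], [0.019, 0.784, 0.62, 0.739], [0.0, 0.0, 0.0, 1.0]]
wrist [[351.1, 0.0, 277.8], [0.0, 351.1, 209.2], [0.0, 0.0, 1.0]] [[-1.0, -0.0, 0.002, 0.625], [-0.0, -0.96, -0.279, -0.078], [0.002, -0.279, 0.96, 0.384], [0.0, 0.0, 0.0, 1.0]]
```

View pics/scene0.png

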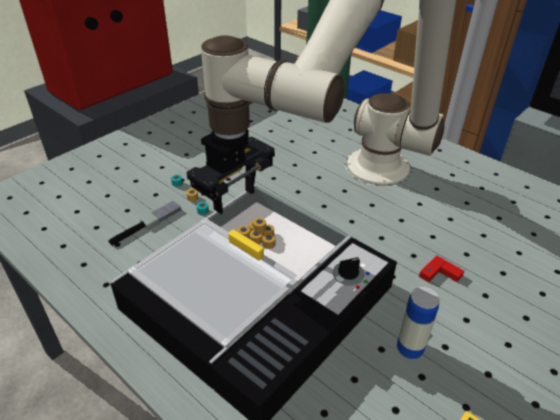

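View pics/side0.png

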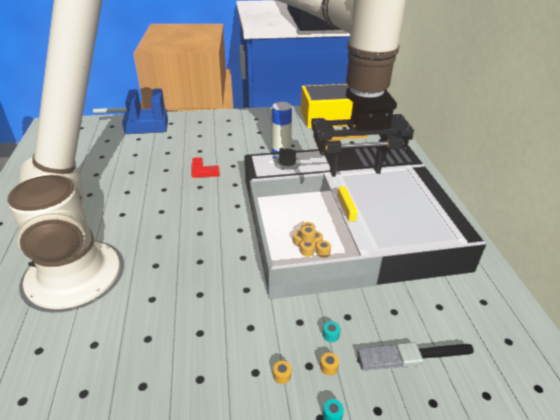

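View pics/wrist0.png

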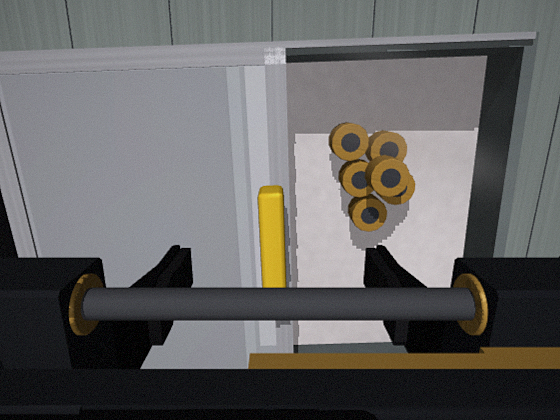

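Brass bosses:
- Heap, wrist view: (349,141), (387,150), (358,179), (390,177) on top, (400,188) under the top one, and (368,213).
- Loose, side view: (283,371) and (329,364).

The turquoise look-alikes are at (331,330) and (333,409) in the side view. Next I'll build an orthographic map to get the metric layout.

```bash
cat >> h.py <<'E'
X0,Y0=0.36,0.35   # ortho map: row=(x-X0) mm, col=(Y0-y) mm
def ortho(views,zmax=0.2,H=640,W=800):
    img=np.zeros((H,W,3),np.uint8); hz=np.full((H,W),-1.)
    for p,d,M,T in views:
        p2=cv2.resize(p,None,fx=3,fy=3); d2=cv2.resize(d,None,fx=3,fy=3,interpolation=cv2.INTER_NEAREST)
        M2=M*3; M2[2,2]=1
        P=world(d2,M2,T).reshape(-1,3); ok=(d2.ravel()>0.05)&(P[:,2]<zmax)&(P[:,2]>-.02)
        i=((P[:,0]-X0)*1000).round(); j=((Y0-P[:,1])*1000).round(); ok&=(i>=0)&(i<H)&(j>=0)&(j<W)
        o=np.flatnonzero(ok); o=o[np.argsort(P[o,2])]
        i=i[o].astype(int); j=j[o].astype(int); z=P[o,2]; c=p2.reshape(-1,3)[o]
        m=z>=hz[i,j]-0.0; i,j,z,c=i[m],j[m],z[m],c[m]; hz[i,j]=z; img[i,j]=c
    return img,hz
def brass(p):
    h=cv2.cvtColor(p,cv2.COLOR_RGB2HSV); return cv2.inRange(h,(10,110,60),(22,255,255))
def yellow(p):
    h=cv2.cvtColor(p,cv2.COLOR_RGB2HSV); return cv2.inRange(h,(23,130,80),(34,255,255))
def dimples(n,v,zr=(0.0,0.12)):
    """dark dimple blobs surrounded by brass -> world points"""
    p,d,M,T=v; b=brass(p); out=[]
    cs,hi=cv2.findContours(b,cv2.RETR_CCOMP,cv2.CHAIN_APPROX_NONE)
    if hi is None: return out
    P=world(d,M,T)
    for c,h in zip(cs,hi[0]):
        if h[3]>=0 and cv2.contourArea(c)>8:
            m=cv2.moments(c); u,w=m['m10']/m['m00'],m['m01']/m['m00']
            z=np.median(P[int(w)-1:int(w)+2,int(u)-1:int(u)+2,2])
            ray=T[:3,:3]@[(u-M[0,2])/M[0,0],-(w-M[1,2])/M[1,1],-1]
            q=T[:3,3]+ray*(z-T[2,3])/ray[2]
            if zr[0]<z<zr[1]: out.append((round(u),round(w),*np.round(q*1000).astype(int)))
    return out
E
python3 - <<'E'
from h import *
V=[]
for n in('scene','side','wrist'):
    f=np.load(f'pics/{n}0.npz'); v=tuple(f[k] for k in'pdMT'); V.append(v); print(n,dimples(n,v))
    P=world(v[1],v[2],v[3]); m=(yellow(v[0])>0)&(P[...,2]>.122)&(P[...,2]<.135)&(P[...,0]<1.1)&(P[...,0]>.4); q=P[m][:,:2].astype(np.float32)
    if len(q)>5: print('handle',cv2.minAreaRect(q),q.mean(0),P[m][:,2].mean())
img,hz=ortho(V); save('ortho0.png',img[:600])
np.savez('pics/o.npz',img=img,hz=hz)
E
```

```text
scene [(268, 237, np.int64(539), np.int64(20), np.int64(64)), (256, 233, np.int64(551), np.int64(-13), np.int64(65)), (243, 229, np.int64(562), np.int64(-47), np.int64(65)), (268, 228, np.int64(513), np.int64(-7), np.int64(63)), (259, 221, np.int64(529), np.int64(-21), np.int64(87)), (192, 191, np.int64(518), np.int64(-308), np.int64(26))]
handle ((0.6314791440963745, 0.034674014896154404), (0.023451242595911026, 0.09917092323303223), 0.2549190819263458) [0.63277465 0.03686089] 0.12687626099933574
side [(282, 368, np.int64(428), np.int64(-312), np.int64(22)), (330, 360, np.int64(517), np.int64(-308), np.int64(24)), (324, 244, np.int64(560), np.int64(-46), np.int64(63)), (307, 244, np.int64(524), np.int64(-42), np.int64(64)), (317, 235, np.int64(551), np.int64(-14), np.int64(63)), (299, 234, np.int64(512), np.int64(-4), np.int64(62)), (308, 229, np.int64(529), np.int64(-18), np.int64(87)), (308, 224, np.int64(539), np.int64(27), np.int64(62))]
handle ((0.6288108229637146, 0.03061020001769066), (0.01824277639389038, 0.09586755186319351), 1.5734468698501587) [0.62789315 0.02761972] 0.12614332865114533
wrist [(370, 215, np.int64(537), np.int64(21), np.int64(65)), (401, 193, np.int64(509), np.int64(-1), np.int64(66)), (361, 180, np.int64(547), np.int64(-13), np.int64(65)), (390, 178, np.int64(528), np.int64(-20), np.int64(89)), (389, 149, np.int64(524), np.int64(-41), np.int64(65)), (350, 142, np.int64(559), np.int64(-48), np.int64(65))]
handle ((0.6286304593086243, 0.02361815795302391), (0.019172830507159233, 0.07940502464771271), 1.9222357273101807) [0.62868977 0.02122083] 0.12811909018886367
```

View pics/ortho0.png

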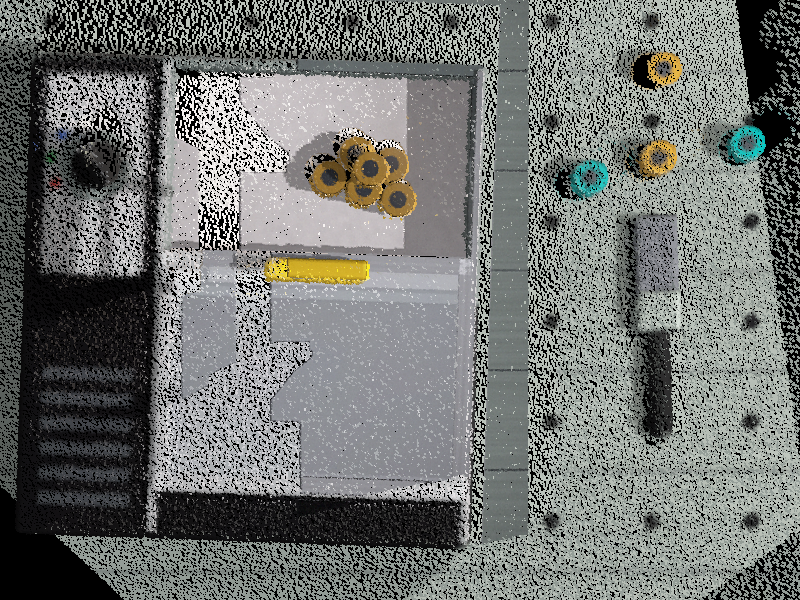

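Emit:
jog_arm(plan="-0.62 0.8 0 0 0 0 1;-0.62 0.8 0 0 0 0 1;0 0 0.92 0 0 0 1;0 0 0.92 0 0 0 1;0 0 0.92 0 0 0 1;0 0 0.92 0 0 0 1;0 0 0.92 0 0 0 1;0 0 0 0 0 0 1;0 0 0 0 0 0 1;0 0 0 0 0 0 1")

```text
time_s: 1.15
tcp_pos: [0.586, 0.0312, 0.109]
ee_rot: [[0.0, -1.0, 0.003], [-1.0, -0.0, 0.0], [-0.0, -0.003, -1.0]]
wrist_force: [-0.4, -0.6, 0.9]
gripper_width: 0.175
gripper_force: 0.0
```

Emit:
jog_arm(plan="0 -0.24 0 0 0 0 1;0 -0.24 0 0 0 0 1;0 -0.24 0 0 0 0 1;0 -0.24 0 0 0 0 1;0 -0.24 0 0 0 0 1;0 -0.24 0 0 0 0 1;0 -0.24 0 0 0 0 1;0 -0.24 0 0 0 0 1;0 -0.24 0 0 0 0 1;0 0 0 0 0 0 1")

```text
time_s: 2.15
tcp_pos: [0.6403, 0.031, 0.1074]
ee_rot: [[0.0, -1.0, 0.002], [-1.0, -0.0, -0.0], [0.0, -0.002, -1.0]]
wrist_force: [-0.9, -0.3, 0.8]
gripper_width: 0.006
gripper_force: 0.0
```

Emit:
jog_arm(plan="0 0.56 0 0 0 0 1;0 0 -0.92 0 0 0 1;0 0 -0.92 0 0 0 0;0 0 -0.92 0 0 0 -0.4;0 0 -0.92 0 0 0 -0.4;0.51 0.97 0 0 0 0 -0.4;0.51 0.97 0 0 0 0 -0.4;0.51 0.97 0 0 0 0 -0.4;0.51 0.97 0 0 0 0 -0.4;0 0 0 0 0 0 -0.4")

```text
time_s: 3.15
tcp_pos: [0.526, -0.0214, 0.2003]
ee_rot: [[-0.001, -1.0, 0.001], [-1.0, 0.001, 0.0], [-0.0, -0.001, -1.0]]
wrist_force: [0.5, -1.1, 0.3]
gripper_width: 0.638
gripper_force: 0.0
```

```bash
cat >> h.py <<'E'
def look(name=None,views=('side','wrist','scene')):
    s=r.sense(); print(s['time_s'],np.round(s['tcp_pos'],4),np.round(s['ee_rot'],3)[:2,1],s['gripper_width'])
    for n in views:
        v=cap(n); print(n,[tuple(int(a) for a in t[2:]) for t in dimples(n,v)])
        P=world(v[1],v[2],v[3]); m=(yellow(v[0])>0)&(P[...,2]>.122)&(P[...,2]<.135)&(P[...,0]<1.1)&(P[...,0]>.4); q=P[m][:,:2].astype(np.float32)
        if len(q)>20: print(' handle',np.round(cv2.minAreaRect(q)[0],3),np.round(cv2.minAreaRect(q)[1],3))
        if name==n: save(f"{n}_{s['time_s']:.1f}.png",v[0])
E
python3 -c "
from h import *
look('wrist')"; ls pics
```

```text
3.15 [ 0.526  -0.0214  0.2003] [-1.     0.001] 0.63762737510434
side [(428, -312, 23), (517, -308, 23), (560, -46, 63), (524, -40, 63), (551, -14, 64), (511, -5, 63), (529, -18, 87), (539, 25, 65)]
 handle [0.66  0.034] [0.018 0.1  ]
wrist [(537, 21, 65), (527, 8, 61), (510, -4, 65), (528, -20, 89), (551, -13, 65), (524, -41, 65), (559, -47, 65)]
 handle [ 0.66  -0.004] [0.02  0.023]
scene [(540, 22, 66), (552, -12, 66), (562, -47, 65), (514, -5, 65), (531, -19, 89), (517, -309, 24)]
 handle [0.663 0.036] [0.021 0.1  ]
o.npz
ortho0.png
scene0.npz
scene0.png
side0.npz
side0.png
wrist0.npz
wrist0.png
wrist_3.1.png
```

```bash
python3 -c "
import cv2;a=cv2.imread('pics/wrist_3.1.png')[90:300,180:460];cv2.imwrite('pics/crop1.png',cv2.resize(a,None,fx=2,fy=2))"
```

```text
(no output)
```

View pics/crop1.png

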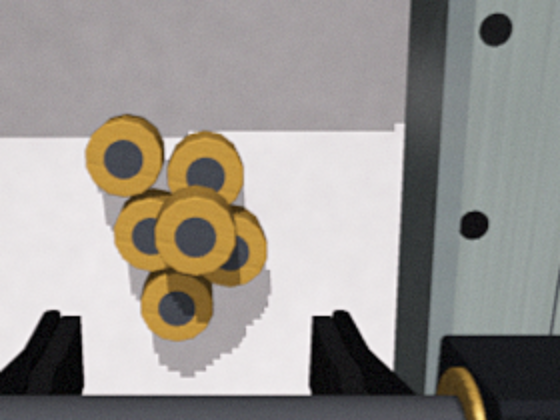

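The crop shows six brass bosses in the tray and nothing turquoise. The top boss is at crop (195,237), and I'll take it first.

Emit:
jog_arm(plan="0 0 0.87 0 0 0 -0.4;0 0 0.87 0 0 0 -0.4;0 0 0.87 0 0 0 -0.4;0 0 0.87 0 0 0 -0.4;0 0 0.87 0 0 0 -0.4;0 0 0.87 0 0 0 -0.4;0 0 0 0 0 0 1;0 0 0 0 0 0 1;0 0 0 0 0 0 1;0 0 0 0 0 0 1")

```text
time_s: 4.3
tcp_pos: [0.5288, -0.0198, 0.0702]
ee_rot: [[0.0, -1.0, 0.002], [-1.0, -0.0, 0.0], [-0.0, -0.002, -1.0]]
wrist_force: [-0.1, 0.3, 0.5]
gripper_width: 0.419
gripper_force: 0.0
```

Emit:
jog_arm(plan="0 0 -0.92 0 0 0 1;0 0 -0.92 0 0 0 1;0 0 -0.92 0 0 0 1;0 0 -0.92 0 0 0 1;-0.99 0.253 0 0 0 0 1;-0.99 0.253 0 0 0 0 1;-0.99 0.253 0 0 0 0 1;-0.99 0.253 0 0 0 0 1;-0.99 0.253 0 0 0 0 1;-0.99 0.253 0 0 0 0 1")

```text
time_s: 5.3
tcp_pos: [0.4895, 0.1295, 0.1617]
ee_rot: [[-0.0, -1.0, 0.001], [-1.0, 0.0, 0.001], [-0.001, -0.001, -1.0]]
wrist_force: [0.1, 0.2, -1.2]
gripper_width: 0.377
gripper_force: 30.0
```

Emit:
jog_arm(plan="0 0 0.92 0 0 0 1;0 0 0.92 0 0 0 1;0 0 0.92 0 0 0 1;0 0 0.92 0 0 0 1;0 0 0.92 0 0 0 1;0 0 0 0 0 0 1;0 0 0 0 0 0 -0.24;0 0 0 0 0 0 -0.24;0 0 0 0 0 0 -0.24;0 0 0 0 0 0 -0.24")

```text
time_s: 6.3
tcp_pos: [0.4903, 0.1287, 0.0467]
ee_rot: [[-0.0, -1.0, 0.001], [-1.0, 0.0, 0.001], [-0.001, -0.001, -1.0]]
wrist_force: [0.1, -1.0, 0.4]
gripper_width: 0.598
gripper_force: 0.0
```

Emit:
jog_arm(plan="0 0 -0.92 0 0 0 -0.24;0 0 -0.92 0 0 0 -0.3;0 0 -0.92 0 0 0 -0.3;0 0 -0.92 0 0 0 -0.3;0 0 -0.92 0 0 0 -0.3;0.85 -0.384 0 0 0 0 -0.3;0.85 -0.384 0 0 0 0 -0.3;0.85 -0.384 0 0 0 0 -0.3;0.85 -0.384 0 0 0 0 -0.3;0.85 -0.384 0 0 0 0 -0.3")

```text
time_s: 7.3
tcp_pos: [0.5383, 0.0214, 0.1614]
ee_rot: [[0.0, -1.0, 0.001], [-1.0, -0.0, 0.0], [-0.0, -0.001, -1.0]]
wrist_force: [0.8, 0.8, -0.9]
gripper_width: 0.649
gripper_force: 0.0
```

```bash
python3 -c "
from h import *
look(None,('side','wrist'))"
```

```text
7.3 [0.5383 0.0214 0.1614] [-1. -0.] 0.648643651035211
side [(428, -312, 23), (517, -308, 23), (560, -46, 63), (524, -40, 63), (548, -12, 63), (513, -6, 63), (538, 21, 63), (491, 130, 63)]
 handle [0.66  0.033] [0.018 0.1  ]
wrist [(490, 129, 65), (651, -6, 119), (537, 21, 65), (513, -6, 65), (547, -13, 65), (524, -40, 66), (559, -47, 65)]
 handle [0.66  0.008] [0.02  0.046]
```

Emit:
jog_arm(plan="0 0 0.928 0 0 0.94 -0.3;0 0 0.928 0 0 0.94 -0.3;0 0 0.928 0 0 0 -0.3;0 0 0.928 0 0 0 -0.3;0 0 0.928 0 0 0 -0.3;0 0 0 0 0 0 1;0 0 0 0 0 0 1;0 0 0 0 0 0 1;0 0 0 0 0 0 1;0 0 0 0 0 0 1")

```text
time_s: 8.4
tcp_pos: [0.5388, 0.0227, 0.0465]
ee_rot: [[-0.259, -0.966, 0.002], [-0.966, 0.259, 0.001], [-0.001, -0.002, -1.0]]
wrist_force: [-1.8, 1.9, 4.6]
gripper_width: 0.382
gripper_force: 30.0
```

Emit:
jog_arm(plan="0 0 -0.928 0 0 0 1;0 0 -0.928 0 0 0 1;0 0 -0.928 0 0 0 1;0 0 -0.928 0 0 -0.94 1;0 0 -0.928 0 0 -0.94 1;-0.81 0.92 0 0 0 0 1;-0.81 0.92 0 0 0 0 1;0 0 0.928 0 0 0 1;0 0 0.928 0 0 0 1;0 0 0.928 0 0 0 1")

```text
time_s: 9.4
tcp_pos: [0.4919, 0.0631, 0.0914]
ee_rot: [[0.0, -1.0, 0.002], [-1.0, -0.0, 0.001], [-0.001, -0.002, -1.0]]
wrist_force: [-1.2, 0.2, -1.8]
gripper_width: 0.382
gripper_force: 30.0
```

Emit:
jog_arm(plan="0 0 0.928 0 0 0 1;0 0 0.928 0 0 0 1;0 0 0 0 0 0 1;0 0 0 0 0 0 -0.24;0 0 0 0 0 0 -0.24;0 0 0 0 0 0 -0.24;0 0 -0.928 0 0 0 -0.24;0 0 -0.928 0 0 0 -0.3;0 0 -0.928 0 0 0 -0.3;0 0 -0.928 0 0 0 -0.3")

```text
time_s: 10.4
tcp_pos: [0.492, 0.0628, 0.1395]
ee_rot: [[-0.0, -1.0, 0.001], [-1.0, 0.0, 0.001], [-0.001, -0.001, -1.0]]
wrist_force: [0.2, -0.2, -0.7]
gripper_width: 0.646
gripper_force: 0.0
```

Emit:
jog_arm(plan="0.9 -0.28 0 0 0 0 -0.3;0.9 -0.28 0 0 0 0 -0.3;0.9 -0.28 0 0 0 0 -0.3;0 0 0 0 0 -0.9375 -0.3;0 0 0 0 0 -0.9375 -0.3;0 0 0 0 0 -0.9375 -0.3;0 0 0 0 0 -0.9375 -0.3;0 0 0 0 0 -0.9375 -0.3;0 0 0 0 0 -0.9375 -0.3;0 0 0 0 0 0 -0.3")

```text
time_s: 11.4
tcp_pos: [0.5131, -0.0047, 0.1385]
ee_rot: [[0.707, -0.707, 0.001], [-0.707, -0.707, 0.0], [0.0, -0.001, -1.0]]
wrist_force: [-1.2, -0.5, -0.2]
gripper_width: 0.65
gripper_force: 0.0
```

```bash
python3 -c "
from h import *
look(None,('side','wrist'))"
```

```text
11.4 [ 0.5131 -0.0047  0.1385] [-0.707 -0.707] 0.6502941766854402
side [(428, -312, 23), (517, -307, 23), (560, -46, 63), (524, -39, 62), (549, -12, 63), (514, -5, 63)]
 handle [0.66  0.033] [0.018 0.099]
wrist [(648, 72, 107), (648, 69, 104), (649, 67, 106), (649, 64, 107), (648, 58, 109), (648, 54, 115), (649, 52, 112), (649, 41, 114), (513, -6, 65), (548, -13, 65), (524, -40, 65), (536, -27, 41), (559, -48, 65), (649, 31, 118), (650, 17, 120), (650, 16, 119), (650, 12, 111), (651, -7, 114)]
 handle [0.659 0.019] [0.02  0.069]
```

Emit:
jog_arm(plan="0 0 0.93 0 0 0 -0.3;0 0 0.93 0 0 0 -0.3;0 0 0.93 0 0 0 -0.3;0 0 0.93 0 0 0 -0.3;0 0 0 0 0 0 1;0 0 0 0 0 0 1;0 0 0 0 0 0 1;0 0 0 0 0 0 1;0 0 0 0 0 0 1;0 0 0 0 0 0 1")

```text
time_s: 12.5
tcp_pos: [0.5139, -0.0045, 0.0462]
ee_rot: [[0.707, -0.707, 0.002], [-0.707, -0.707, 0.0], [0.001, -0.002, -1.0]]
wrist_force: [-1.9, 0.5, 6.1]
gripper_width: 0.384
gripper_force: 30.0
```

Emit:
jog_arm(plan="0 0 -0.93 0 0 0 1;0 0 -0.93 0 0 0 1;0 0 -0.93 0 0 -0.9375 1;0 0 -0.93 0 0 -0.9375 1;0 0 0 0 0 -0.9375 1;0 0 0 0 0 -0.9375 1;0 0 0 0 0 -0.9375 1;0 0 0 0 0 -0.9375 1;0.513 -0.91 0 0 0 0 1;0.513 -0.91 0 0 0 0 1")

```text
time_s: 13.5
tcp_pos: [0.5384, 0.0408, 0.1377]
ee_rot: [[1.0, -0.002, -0.001], [-0.002, -1.0, 0.0], [-0.001, -0.0, -1.0]]
wrist_force: [-0.1, 0.3, -1.3]
gripper_width: 0.383
gripper_force: 30.0
```

Emit:
jog_arm(plan="0.513 -0.91 0 0 0 0 1;0.513 -0.91 0 0 0 0 1;0.513 -0.91 0 0 0 0 1;0.513 -0.91 0 0 0 0 1;0 0 0 0 0 0 1;0 0 0.93 0 0 0 1;0 0 0.93 0 0 0 1;0 0 0.93 0 0 0 1;0 0 0 0 0 0 1;0 0 0 0 0 0 1")

```text
time_s: 14.5
tcp_pos: [0.5898, 0.1314, 0.0682]
ee_rot: [[1.0, -0.0, -0.001], [-0.0, -1.0, -0.001], [-0.001, 0.001, -1.0]]
wrist_force: [-0.2, 0.1, -0.2]
gripper_width: 0.383
gripper_force: 30.0
```

Emit:
jog_arm(plan="0 0 0.88 0 0 0 1;0 0 0 0 0 0 1;0 0 0 0 0 0 -0.24;0 0 0 0 0 0 -0.24;0 0 0 0 0 0 -0.24;0 0 -0.93 0 0 0 -0.24;0 0 -0.93 0 0 0 -0.24;0 0 -0.93 0 0 0 -0.3;0 0 -0.93 0 0 0 -0.3;-0.153 0.893 0 0 0 0 -0.3")

```text
time_s: 15.5
tcp_pos: [0.5892, 0.1117, 0.1439]
ee_rot: [[1.0, 0.004, 0.01], [0.004, -1.0, 0.003], [0.01, -0.003, -1.0]]
wrist_force: [-0.1, 0.1, 0.5]
gripper_width: 0.649
gripper_force: 0.0
```

Emit:
jog_arm(plan="-0.153 0.893 0 0 0 0 -0.3;-0.153 0.893 0 0 0 0 -0.3;-0.153 0.893 0 0 0 0 -0.3;-0.153 0.893 0 0 0 0 -0.3;-0.153 0.893 0 0 0 0 -0.3;-0.153 0.893 0 0 0 0 -0.3;-0.153 0.893 0 0 0 0 -0.3;0 0 0 0 0 0.95 -0.3;0 0 0 0 0 0.95 -0.3;0 0 0 0 0 0.95 -0.3")

```text
time_s: 16.5
tcp_pos: [0.5595, -0.0472, 0.1399]
ee_rot: [[0.92, -0.393, 0.001], [-0.393, -0.92, 0.0], [0.001, -0.001, -1.0]]
wrist_force: [0.5, 0.1, 0.1]
gripper_width: 0.65
gripper_force: 0.0
```

```bash
python3 -c "
from h import *
look(None,('side','wrist'))"
```

```text
16.5 [ 0.5595 -0.0472  0.1399] [-0.393 -0.92 ] 0.6497248081922481
side [(428, -312, 23), (516, -308, 24), (560, -47, 63), (524, -40, 63), (548, -12, 63), (493, 62, 63), (491, 131, 62)]
 handle [0.66  0.034] [0.018 0.099]
wrist [(524, -40, 65), (548, -13, 65), (559, -48, 65), (650, 24, 112)]
 handle [0.659 0.028] [0.019 0.086]
```

Emit:
jog_arm(plan="0 0 0 0 0 0.95 -0.3;0 0 0 0 0 0.95 -0.3;0 0 0.94 0 0 0 -0.3;0 0 0.94 0 0 0 -0.3;0 0 0.94 0 0 0 -0.3;0 0 0.94 0 0 0 -0.3;0 0 0 0 0 0 1;0 0 0 0 0 0 1;0 0 0 0 0 0 1;0 0 0 0 0 0 1")

```text
time_s: 17.6
tcp_pos: [0.5604, -0.0467, 0.0467]
ee_rot: [[0.789, -0.615, 0.003], [-0.615, -0.789, 0.0], [0.002, -0.002, -1.0]]
wrist_force: [-0.9, 0.5, 1.1]
gripper_width: 0.382
gripper_force: 30.0
```

Emit:
jog_arm(plan="0 0 0 0 0 0 1;0 0 -0.93 0 0 0 1;0 0 -0.93 0 0 0 1;0 0 -0.93 0 0 -0.95 1;0 0 -0.93 0 0 -0.95 1;0 0 0 0 0 -0.95 1;0 0 0 0 0 -0.95 1;0 0 0 0 0 -0.95 1;0.26 -0.896 0 0 0 0 1;0.26 -0.896 0 0 0 0 1")

```text
time_s: 18.6
tcp_pos: [0.5721, -0.002, 0.1383]
ee_rot: [[1.0, -0.001, 0.0], [-0.001, -1.0, 0.0], [0.0, -0.0, -1.0]]
wrist_force: [-0.1, 0.5, -1.7]
gripper_width: 0.379
gripper_force: 30.0
```

Emit:
jog_arm(plan="0.26 -0.896 0 0 0 0 1;0.26 -0.896 0 0 0 0 1;0.26 -0.896 0 0 0 0 1;0 0 0 0 0 0 1;0 0 0.93 0 0 0 1;0 0 0.93 0 0 0 1;0 0 0.93 0 0 0 1;0 0 0 0 0 0 1;0 0 0 0 0 0 1;0 0 0 0 0 0 1")

```text
time_s: 19.6
tcp_pos: [0.5929, 0.0652, 0.0699]
ee_rot: [[1.0, 0.0, 0.003], [0.0, -1.0, 0.001], [0.003, -0.001, -1.0]]
wrist_force: [0.5, -0.1, -1.7]
gripper_width: 0.383
gripper_force: 30.0
```

```bash
python3 -c "
from h import *
look('scene')"; ls pics
```

```text
19.6 [0.5929 0.0652 0.0699] [ 0. -1.] 0.3828227148390385
side [(428, -312, 22), (517, -308, 23), (524, -40, 64), (549, -12, 62), (492, 61, 63), (491, 129, 63)]
 handle [0.66  0.035] [0.018 0.101]
wrist [(604, 53, 83), (605, 55, 81)]
 handle [0.66  0.035] [0.02 0.1 ]
scene [(592, 131, 64), (491, 128, 64), (516, -310, 24)]
 handle [0.663 0.037] [0.022 0.1  ]
crop1.png
o.npz
ortho0.png
scene0.npz
scene0.png
scene_19.6.png
side0.npz
side0.png
wrist0.npz
wrist0.png
wrist_3.1.png
```

Emit:
jog_arm(plan="0 0 0.94 0 0 0 1;0 0 0 0 0 0 1;0 0 0 0 0 0 -0.24;0 0 0 0 0 0 -0.24;0 0 0 0 0 0 -0.24;0 0 -0.93 0 0 0 -0.24;0 0 -0.93 0 0 0 -0.24;0 0 -0.93 0 0 0 -0.3;0 0 -0.93 0 0 0 -0.3;-0.544 0.836 0 0 0 0 -0.3")

```text
time_s: 20.75
tcp_pos: [0.5819, 0.0461, 0.1421]
ee_rot: [[1.0, 0.003, 0.009], [0.003, -1.0, 0.002], [0.009, -0.002, -1.0]]
wrist_force: [-0.1, -0.5, -0.4]
gripper_width: 0.652
gripper_force: 0.0
```

Emit:
jog_arm(plan="-0.544 0.836 0 0 0 0 -0.3;-0.544 0.836 0 0 0 0 -0.3;-0.544 0.836 0 0 0 0 -0.3;-0.544 0.836 0 0 0 0 -0.3;0 0 0 0 0 -1 -0.3;0 0 0 0 0 -1 -0.3;0 0 0 0 0 -1 -0.3;0 0 0 0 0 -1 -0.3;0 0 0 0 0 -1 -0.3;0 0 0 0 0 -1 -0.3")

```text
time_s: 21.75
tcp_pos: [0.5238, -0.0394, 0.1383]
ee_rot: [[0.665, 0.747, 0.0], [0.747, -0.665, 0.0], [0.0, 0.0, -1.0]]
wrist_force: [0.7, -0.4, -0.2]
gripper_width: 0.651
gripper_force: 0.0
```

```bash
python3 -c "
from h import *
look(None)"
```

```text
21.75 [ 0.5238 -0.0394  0.1383] [ 0.747 -0.665] 0.6507072286795919
side [(428, -312, 23), (517, -308, 23), (524, -39, 63), (548, -13, 64), (493, 61, 64), (491, 128, 64)]
 handle [0.66  0.021] [0.019 0.075]
wrist [(523, -40, 65), (548, -13, 65), (492, 61, 64), (490, 129, 65), (650, 4, 111), (651, 2, 115), (650, 5, 115), (650, 8, 115), (592, 64, 65)]
 handle [ 0.656 -0.005] [0.017 0.031]
scene [(591, 130, 64), (593, 64, 64), (491, 129, 65), (493, 61, 65), (551, -13, 65), (525, -40, 65), (519, -307, 26), (-937, -24, 113)]
 handle [0.663 0.036] [0.022 0.098]
```

Emit:
jog_arm(plan="0 0 0.925 0 0 0 -0.3;0 0 0.925 0 0 0 -0.3;0 0 0.925 0 0 0 -0.3;0 0 0.925 0 0 0 -0.3;0 0 0 0 0 0 1;0 0 0 0 0 0 1;0 0 0 0 0 0 1;0 0 0 0 0 0 1;0 0 0 0 0 0 1;0 0 0 0 0 0 1")

```text
time_s: 22.9
tcp_pos: [0.5248, -0.0391, 0.0467]
ee_rot: [[0.669, 0.743, 0.002], [0.743, -0.669, 0.0], [0.002, 0.002, -1.0]]
wrist_force: [-0.8, 1.4, 6.2]
gripper_width: 0.38
gripper_force: 30.0
```

Emit:
jog_arm(plan="0 0 -0.5 0 0 0 1;0 0 -0.5 0 0 0 1;-0.845 0 0 0 0 0 1;-0.845 0 0 0 0 0 1;0 0 0 0 0 0 1;0 0 0.5 0 0 0 1;0 0 0.46 0 0 0 1;0 0 0 0 0 0 1;0 0 0 0 0 0 1;0 0 0 0 0 0 -0.24")

```text
time_s: 23.9
tcp_pos: [0.4955, -0.0707, 0.046]
ee_rot: [[0.669, 0.743, -0.001], [0.743, -0.669, -0.0], [-0.0, -0.0, -1.0]]
wrist_force: [-0.4, -0.0, -0.2]
gripper_width: 0.418
gripper_force: 0.0
```

Emit:
jog_arm(plan="0 0 0 0 0 0 -0.24;0 0 0 0 0 0 -0.24;0 0 -0.93 0 0 0 -0.24;0 0 -0.93 0 0 0 -0.24;0 0 -0.93 0 0 0 -0.3;0 0 -0.93 0 0 0 -0.3;0 0 0 0 0 1 -0.3;0 0 0 0 0 1 -0.3;0 0 0 0 0 1 -0.3;0 0 0 0 0 1 -0.3")

```text
time_s: 24.9
tcp_pos: [0.4956, -0.0707, 0.1396]
ee_rot: [[0.963, 0.27, 0.001], [0.27, -0.963, 0.0], [0.001, -0.0, -1.0]]
wrist_force: [0.4, 0.3, -0.4]
gripper_width: 0.653
gripper_force: 0.0
```

```bash
python3 -c "
from h import *
look(None)"
```

```text
24.9 [ 0.4956 -0.0707  0.1396] [ 0.27  -0.963] 0.6529503911880576
side [(428, -312, 23), (517, -308, 23), (496, -72, 63)]
 handle [0.66  0.034] [0.019 0.099]
wrist [(495, -73, 66), (491, 60, 65), (547, -13, 65), (591, 64, 65)]
scene [(592, 131, 65), (593, 64, 64), (492, 129, 66), (492, 60, 64), (549, -15, 63), (497, -73, 65), (518, -308, 26)]
 handle [0.663 0.037] [0.022 0.101]
```

Emit:
jog_arm(plan="0 0 0 0 0 1 -0.3;0 0 0 0 0 1 -0.3;0.7 -0.773 0 0 0 0 -0.3;0.7 -0.773 0 0 0 0 -0.3;0.7 -0.773 0 0 0 0 -0.3;0 0 0 0 0 0 -0.3;0 0 0.935 0 0 0 -0.3;0 0 0.935 0 0 0 -0.3;0 0 0.935 0 0 0 -0.3;0 0 0.935 0 0 0 -0.3")

```text
time_s: 26.05
tcp_pos: [0.5476, -0.0131, 0.0451]
ee_rot: [[1.0, 0.002, -0.0], [0.002, -1.0, 0.0], [-0.0, -0.0, -1.0]]
wrist_force: [0.8, 0.8, 1.3]
gripper_width: 0.652
gripper_force: 0.0
```

Emit:
jog_arm(plan="0 0 0 0 0 0 1;0 0 0 0 0 0 1;0 0 0 0 0 0 1;0 0 0 0 0 0 1;0 0 0 0 0 0 1;0 0 -0.5 0 0 0 1;0 0 -0.5 0 0 0 1;0.92 -0.23 0 0 0 0 1;0.92 -0.23 0 0 0 0 1;0 0 0 0 0 0 1")

```text
time_s: 27.05
tcp_pos: [0.5975, -0.0004, 0.0724]
ee_rot: [[1.0, 0.001, 0.005], [0.001, -1.0, 0.001], [0.005, -0.001, -1.0]]
wrist_force: [-0.4, -0.1, -1.5]
gripper_width: 0.382
gripper_force: 30.0
```

Emit:
jog_arm(plan="0 0 0.5 0 0 0 1;0 0 0.46 0 0 0 1;0 0 0 0 0 0 1;0 0 0 0 0 0 1;0 0 0 0 0 0 -0.24;0 0 0 0 0 0 -0.24;0 0 0 0 0 0 -0.24;0 0 -0.93 0 0 0 -0.24;0 0 -0.93 0 0 0 -0.3;0 0 -0.93 0 0 0 -0.3")

```text
time_s: 28.05
tcp_pos: [0.594, -0.0013, 0.1174]
ee_rot: [[1.0, 0.0, -0.0], [0.0, -1.0, -0.0], [-0.0, 0.0, -1.0]]
wrist_force: [0.3, -0.3, 0.7]
gripper_width: 0.639
gripper_force: 0.0
```

```bash
python3 -c "
from h import *
look(None)"
```

```text
28.05 [ 0.594  -0.0013  0.1174] [ 0. -1.] 0.6390850906636882
side [(428, -312, 23), (517, -308, 23), (496, -72, 63), (593, -1, 62), (492, 61, 63), (491, 130, 63)]
wrist [(590, 131, 65), (592, -2, 65), (592, 64, 66)]
 handle [0.66  0.035] [0.019 0.099]
scene [(592, 131, 65), (592, 63, 63), (491, 128, 64), (593, -4, 64), (492, 60, 64), (517, -309, 25)]
 handle [0.663 0.036] [0.022 0.1  ]
```

Emit:
jog_arm(plan="-0.237 0.943 0 0 0 0 -0.2;-0.237 0.943 0 0 0 0 -0.2;-0.237 0.943 0 0 0 0 -0.2;-0.237 0.943 0 0 0 0 -0.2;-0.237 0.943 0 0 0 0 -0.2;-0.237 0.943 0 0 0 0 -0.2;-0.237 0.943 0 0 0 0 -0.2;-0.237 0.943 0 0 0 0 -0.2;-0.237 0.943 0 0 0 0 -0.2;-0.237 0.943 0 0 0 0 -0.2")

```text
time_s: 29.2
tcp_pos: [0.5337, -0.2377, 0.1152]
ee_rot: [[1.0, -0.0, -0.002], [-0.0, -1.0, 0.001], [-0.002, -0.001, -1.0]]
wrist_force: [-0.1, 0.4, -0.0]
gripper_width: 0.601
gripper_force: 0.0
```

Emit:
jog_arm(plan="-0.237 0.943 0 0 0 0 -0.2;-0.237 0.943 0 0 0 0 -0.2;-0.237 0.943 0 0 0 0 -0.2;0 0 0 0 0 0 -0.2;0 0 0 0 0 0 -0.2;0 0 0 0 0 0 -0.2;0 0 0.48 0 0 0 -0.2;0 0 0.48 0 0 0 -0.2;0 0 0.48 0 0 0 -0.2;0 0 0 0 0 0 -0.2")

```text
time_s: 30.2
tcp_pos: [0.5154, -0.3067, 0.0777]
ee_rot: [[1.0, 0.0, -0.005], [0.0, -1.0, 0.002], [-0.005, -0.002, -1.0]]
wrist_force: [-0.6, -0.0, -0.5]
gripper_width: 0.6
gripper_force: 0.0
```

```bash
python3 -c "
from h import *
look('wrist')"; ls pics|grep wrist
```

```text
30.2 [ 0.5154 -0.3067  0.0777] [ 0. -1.] 0.5996424430901278
side [(428, -312, 23), (496, -73, 64), (492, 61, 63), (491, 129, 63)]
wrist [(428, -314, 25), (516, -309, 25)]
scene [(591, 130, 63), (592, 63, 64), (491, 129, 64), (593, -3, 65), (493, 61, 65), (496, -73, 65), (517, -309, 25), (-935, -23, 12), (-928, -21, 66), (-930, -288, 52)]
 handle [0.662 0.037] [0.022 0.098]
wrist0.npz
wrist0.png
wrist_3.1.png
wrist_30.2.png
```

Emit:
jog_arm(plan="0 0.06 0.75 0 0 0 -0.2;0 0 0.75 0 0 0 -0.2;0 0 0.75 0 0 0 -0.2;0 0 0.75 0 0 0 -0.2;0 0 0 0 0 0 1;0 0 0 0 0 0 1;0 0 0 0 0 0 1;0 0 0 0 0 0 1;0 0 0 0 0 0 1;0 0 0 0 0 0 1")

```text
time_s: 31.35
tcp_pos: [0.5181, -0.3095, 0.007]
ee_rot: [[1.0, 0.0, 0.002], [0.0, -1.0, -0.001], [0.002, 0.001, -1.0]]
wrist_force: [-0.0, 0.6, 6.0]
gripper_width: 0.381
gripper_force: 30.0
```

Emit:
jog_arm(plan="0 0 -0.96 0 0 0 1;0 0 -0.96 0 0 0 1;0 0 -0.96 0 0 0 1;0 0 -0.96 0 0 0 1;0 0 -0.96 0 0 0 1;0.316 -0.958 0 0 0 0 1;0.316 -0.958 0 0 0 0 1;0.316 -0.958 0 0 0 0 1;0.316 -0.958 0 0 0 0 1;0.316 -0.958 0 0 0 0 1")

```text
time_s: 32.35
tcp_pos: [0.5562, -0.1884, 0.1251]
ee_rot: [[1.0, -0.0, -0.001], [-0.0, -1.0, 0.0], [-0.001, -0.0, -1.0]]
wrist_force: [0.5, 0.3, -1.4]
gripper_width: 0.385
gripper_force: 30.0
```

Emit:
jog_arm(plan="0.316 -0.958 0 0 0 0 1;0.316 -0.958 0 0 0 0 1;0.316 -0.958 0 0 0 0 1;0.316 -0.958 0 0 0 0 1;0.316 -0.958 0 0 0 0 1;0 0 0 0 0 0 1;0 0 0 0 0 0 1;0 0 0.9 0 0 0 1;0 0 0.9 0 0 0 1;0 0 0 0 0 0 1")

```text
time_s: 33.35
tcp_pos: [0.5927, -0.0708, 0.0772]
ee_rot: [[1.0, -0.002, -0.008], [-0.002, -1.0, -0.0], [-0.008, 0.0, -1.0]]
wrist_force: [-0.2, 0.1, -2.3]
gripper_width: 0.381
gripper_force: 30.0
```

```bash
python3 -c "
from h import *
look(None,('side','scene'))"
```

```text
33.35 [ 0.5927 -0.0708  0.0772] [-0.002 -1.   ] 0.3806495492617252
side [(428, -312, 23), (496, -72, 63), (492, 61, 63), (491, 129, 63)]
 handle [0.665 0.009] [0.055 0.016]
scene [(591, 130, 63), (593, 64, 64), (492, 129, 65), (593, -3, 65), (493, 60, 65)]
 handle [0.663 0.036] [0.021 0.099]
```

Emit:
jog_arm(plan="0 0 0.69 0 0 0 1;0 0 0.69 0 0 0 1;0 0 0 0 0 0 1;0 0 0 0 0 0 1;0 0 0 0 0 0 -0.2;0 0 0 0 0 0 -0.2;0 0 0 0 0 0 -0.2;0 0 -0.93 0 0 0 -0.2;0 0 -0.93 0 0 0 -0.2;0 0 -0.93 0 0 0 -0.2")

```text
time_s: 34.45
tcp_pos: [0.5961, -0.0697, 0.1169]
ee_rot: [[1.0, 0.0, 0.0], [0.0, -1.0, -0.0], [0.0, 0.0, -1.0]]
wrist_force: [0.1, -0.1, 0.6]
gripper_width: 0.598
gripper_force: 0.0
```

Emit:
jog_arm(plan="-0.672 0.97 0 0 0 0 -0.2;-0.672 0.97 0 0 0 0 -0.2;-0.672 0.97 0 0 0 0 -0.2;-0.672 0.97 0 0 0 0 -0.2;-0.672 0.97 0 0 0 0 -0.2;-0.672 0.97 0 0 0 0 -0.2;-0.672 0.97 0 0 0 0 -0.2;-0.672 0.97 0 0 0 0 -0.2;-0.672 0.97 0 0 0 0 -0.2;-0.672 0.97 0 0 0 0 -0.2")

```text
time_s: 35.45
tcp_pos: [0.4274, -0.3132, 0.1164]
ee_rot: [[1.0, 0.0, 0.001], [0.0, -1.0, -0.0], [0.001, 0.0, -1.0]]
wrist_force: [0.3, -0.3, -0.6]
gripper_width: 0.6
gripper_force: 0.0
```

```bash
python3 -c "
from h import *
look(None)"
```

```text
35.45 [ 0.4274 -0.3132  0.1164] [ 0. -1.] 0.6003611037705417
side [(428, -312, 23), (596, -70, 63), (593, -2, 63), (592, 66, 62)]
 handle [0.66  0.035] [0.019 0.1  ]
wrist [(428, -313, 25)]
scene [(593, 131, 66), (593, 64, 64), (491, 129, 64), (593, -4, 64), (492, 60, 64), (597, -71, 65), (497, -72, 65)]
 handle [0.663 0.037] [0.022 0.102]
```

Emit:
jog_arm(plan="0 0 0.884 0 0 0 -0.2;0 0 0.884 0 0 0 -0.2;0 0 0.884 0 0 0 -0.2;0 0 0.884 0 0 0 -0.2;0 0 0.884 0 0 0 -0.2;0 0 0 0 0 0 1;0 0 0 0 0 0 1;0 0 0 0 0 0 1;0 0 0 0 0 0 1;0 0 0 0 0 0 1")

```text
time_s: 36.6
tcp_pos: [0.4293, -0.3124, 0.0067]
ee_rot: [[1.0, 0.0, 0.003], [0.0, -1.0, -0.001], [0.003, 0.001, -1.0]]
wrist_force: [0.4, 1.5, 4.1]
gripper_width: 0.38
gripper_force: 30.0
```

Emit:
jog_arm(plan="0 0 -0.96 0 0 0 1;0 0 -0.96 0 0 0 1;0 0 -0.96 0 0 0 1;0 0 -0.96 0 0 0 1;0 0 -0.96 0 0 0 1;0.203 -0.945 0 0 0 0 1;0.203 -0.945 0 0 0 0 1;0.203 -0.945 0 0 0 0 1;0.203 -0.945 0 0 0 0 1;0.203 -0.945 0 0 0 0 1")

```text
time_s: 37.6
tcp_pos: [0.4531, -0.1932, 0.1256]
ee_rot: [[1.0, -0.001, 0.0], [-0.001, -1.0, 0.0], [0.0, -0.0, -1.0]]
wrist_force: [1.3, -0.0, -1.4]
gripper_width: 0.38
gripper_force: 30.0
```

Emit:
jog_arm(plan="0.203 -0.945 0 0 0 0 1;0.203 -0.945 0 0 0 0 1;0.203 -0.945 0 0 0 0 1;0.203 -0.945 0 0 0 0 1;0.203 -0.945 0 0 0 0 1;0.203 -0.945 0 0 0 0 1;0.203 -0.945 0 0 0 0 1;0.203 -0.945 0 0 0 0 1;0 0 0 0 0 0 1;0 0 0 0 0 0 1")

```text
time_s: 38.6
tcp_pos: [0.4936, -0.005, 0.1254]
ee_rot: [[1.0, 0.001, -0.001], [0.001, -1.0, 0.0], [-0.001, -0.0, -1.0]]
wrist_force: [-0.3, -0.4, -1.7]
gripper_width: 0.381
gripper_force: 30.0
```

```bash
python3 -c "
from h import *
look(None,('side','scene'))"
```

```text
38.6 [ 0.4936 -0.005   0.1254] [ 0.001 -1.   ] 0.3806912990973794
side [(496, -72, 63), (596, -71, 64), (592, -2, 63), (592, 65, 62)]
 handle [0.66  0.034] [0.019 0.097]
scene [(591, 129, 63), (593, 64, 65), (492, 129, 65), (593, -4, 64), (493, 60, 65), (597, -71, 66), (495, -75, 62)]
 handle [0.662 0.035] [0.023 0.099]
```

Emit:
jog_arm(plan="0 0 0.795 0 0 0 1;0 0 0.795 0 0 0 1;0 0 0.795 0 0 0 1;0 0 0.795 0 0 0 1;0 0 0 0 0 0 1;0 0 0 0 0 0 1;0 0 0 0 0 0 -0.2;0 0 0 0 0 0 -0.2;0 0 0 0 0 0 -0.2;0 0 -0.5 0 0 0 -0.2")

```text
time_s: 39.7
tcp_pos: [0.4929, -0.0054, 0.0576]
ee_rot: [[1.0, -0.0, -0.003], [-0.0, -1.0, -0.001], [-0.003, 0.001, -1.0]]
wrist_force: [0.6, -0.1, 0.1]
gripper_width: 0.581
gripper_force: 0.0
```

Emit:
jog_arm(plan="0 0 -0.96 0 0 0 -0.2;0 0 -0.96 0 0 0 -0.2;0 0 -0.96 0 0 0 -0.2;0 0 -0.96 0 0 0 -0.2;0 0 -0.96 0 0 0 -0.2;0 0 -0.96 0 0 0 -0.2;0 0 -0.5 0 0 0 -0.2;0 0 0 0 0 0 0.2;0 0 0 0 0 0 0.6;0 0 0 0 0 0 1")

```text
time_s: 40.7
tcp_pos: [0.4933, -0.0052, 0.2138]
ee_rot: [[1.0, -0.0, -0.002], [-0.0, -1.0, -0.0], [-0.002, 0.0, -1.0]]
wrist_force: [-0.3, 0.2, -0.0]
gripper_width: 0.408
gripper_force: 0.0
```

```bash
python3 -c "
from h import *
look('scene')"; ls pics|grep scene
```

```text
40.7 [ 0.4933 -0.0052  0.2138] [-0. -1.] 0.4077437060615051
side [(496, -72, 63), (596, -69, 63), (492, -6, 63), (593, -1, 62), (492, 60, 64), (592, 64, 64), (491, 130, 63), (591, 131, 63)]
 handle [0.66  0.033] [0.018 0.096]
wrist [(490, 129, 65), (492, -7, 65), (491, 60, 65), (495, -72, 65), (590, 130, 65), (591, -3, 65), (591, 64, 65), (595, -71, 66)]
scene [(592, 130, 64), (593, 64, 64), (491, 129, 65), (592, -4, 64), (493, 61, 65), (597, -71, 65), (493, -9, 64), (497, -73, 65)]
 handle [0.662 0.036] [0.022 0.101]
scene0.npz
scene0.png
scene_19.6.png
scene_40.7.png
```

Emit:
jog_arm(plan="0.995 -0.195 0 0 0 0 1;0.995 -0.195 0 0 0 0 1;0.995 -0.195 0 0 0 0 1;0.995 -0.195 0 0 0 0 1;0.995 -0.195 0 0 0 0 1;0.995 -0.195 0 0 0 0 1;0.995 -0.195 0 0 0 0 1;0.995 -0.195 0 0 0 0 1;0 0 0 0 0 0 1;0 0 0 0 0 0 1")

```text
time_s: 41.85
tcp_pos: [0.6928, 0.0339, 0.2132]
ee_rot: [[1.0, -0.0, -0.003], [-0.0, -1.0, -0.001], [-0.003, 0.001, -1.0]]
wrist_force: [-0.4, 0.4, 0.0]
gripper_width: 0.004
gripper_force: 0.0
```

Emit:
jog_arm(plan="0 0 0.848 0 0 0 1;0 0 0.848 0 0 0 1;0 0 0.848 0 0 0 1;0 0 0.848 0 0 0 1;0 0 0.8 0 0 0 1;0 0 0 0 0 0 1;0 0 0 0 0 0 1;-0.3 0 0 0 0 0 1;-0.3 0 0 0 0 0 1;-0.3 0 0 0 0 0 1")

```text
time_s: 42.85
tcp_pos: [0.6713, 0.0338, 0.1117]
ee_rot: [[1.0, 0.001, 0.004], [0.001, -1.0, 0.0], [0.004, -0.0, -1.0]]
wrist_force: [3.3, -2.2, 0.3]
gripper_width: 0.006
gripper_force: 1.4
```

```bash
python3 -c "
from h import *
look(None)"
```

```text
42.85 [0.6713 0.0338 0.1117] [ 0.001 -1.   ] 0.005817239234788638
side [(496, -72, 63), (596, -70, 63), (492, -6, 63), (593, -1, 62), (492, 60, 64), (592, 65, 63), (491, 129, 63), (591, 132, 63)]
 handle [0.652 0.033] [0.019 0.099]
wrist []
scene [(592, 131, 65), (592, 63, 63), (491, 128, 63), (492, 60, 64), (493, -8, 64)]
 handle [0.652 0.059] [0.021 0.054]
```

Emit:
jog_arm(plan="-0.4 0 0 0 0 0 1;-0.4 0 0 0 0 0 1;-0.4 0 0 0 0 0 1;-0.4 0.05 0 0 0 0 1;-0.4 0.05 0 0 0 0 1;-0.4 0.05 0 0 0 0 1;-0.4 0 0 0 0 0 1;-0.4 0 0 0 0 0 1;-0.4 0 0 0 0 0 1;-0.4 0 0 0 0 0 1")

```text
time_s: 44.0
tcp_pos: [0.5695, 0.0295, 0.11]
ee_rot: [[1.0, 0.0, -0.001], [0.0, -1.0, -0.001], [-0.001, 0.001, -1.0]]
wrist_force: [3.7, -1.3, -0.0]
gripper_width: 0.005
gripper_force: 1.4
```

Emit:
jog_arm(plan="-0.4 0 0 0 0 0 1;-0.4 0 0 0 0 0 1;-0.4 0 0 0 0 0 1;-0.4 0.05 0 0 0 0 1;-0.4 0.05 0 0 0 0 1;-0.4 0.05 0 0 0 0 1;-0.4 0 0 0 0 0 1;-0.4 0 0 0 0 0 1;-0.4 0 0 0 0 0 1;0 0 0 0 0 0 1")

```text
time_s: 45.0
tcp_pos: [0.4775, 0.0257, 0.1096]
ee_rot: [[1.0, -0.001, -0.004], [-0.001, -1.0, -0.001], [-0.004, 0.001, -1.0]]
wrist_force: [0.3, 0.2, -0.2]
gripper_width: 0.003
gripper_force: 0.0
```

```bash
python3 -c "
from h import *
look('side')
print(r.sense()['wrist_force'])"; ls pics|grep side_
```

```text
45.0 [0.4775 0.0257 0.1096] [-0.001 -1.   ] 0.0034730117377509352
side []
 handle [0.456 0.024] [0.019 0.095]
wrist []
scene []
 handle [0.46  0.031] [0.018 0.098]
[ 0.26453236  0.08682326 -0.76516077]
side_45.0.png
```

Emit:
jog_arm(plan="-0.12 0 0 0 0 0 1;-0.12 0 0 0 0 0 1;-0.12 0 0 0 0 0 1;-0.12 0 0 0 0 0 1;-0.1 0 0 0 0 0 1;-0.1 0 0 0 0 0 1;-0.1 0 0 0 0 0 1;-0.06 0 0 0 0 0 1;-0.06 0 0 0 0 0 1;0 0 0 0 0 0 1")

```text
time_s: 46.15
tcp_pos: [0.4578, 0.0264, 0.1101]
ee_rot: [[1.0, -0.0, -0.0], [-0.0, -1.0, 0.0], [-0.0, -0.0, -1.0]]
wrist_force: [1.7, -1.6, -0.4]
gripper_width: 0.004
gripper_force: 0.8
```

View pics/side_45.0.png

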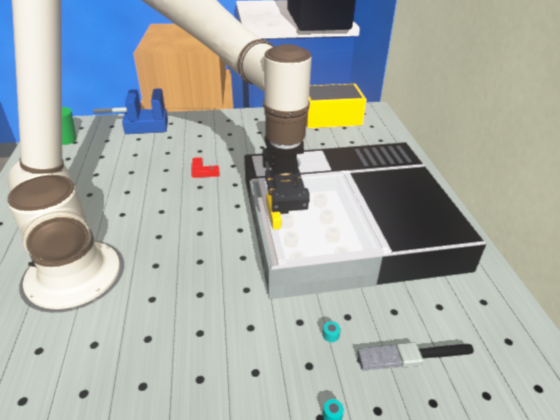

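The side view shows the cover nearly shut. The bosses are visible through it, for example at (292,238), (325,215) and (333,238), and both turquoise pieces and the brush are untouched. I'll push on to the stop.

Emit:
jog_arm(plan="-0.04 0 0 0 0 0 1;-0.04 0 0 0 0 0 1;-0.04 0 0 0 0 0 1;-0.04 0 0 0 0 0 1;0 0 0 0 0 0 1;0 0 0 0 0 0 1;0 0 0 0 0 0 1;0 0 0 0 0 0 1;0 0 0 0 0 0 1;0 0 0 0 0 0 1")

```text
time_s: 47.15
tcp_pos: [0.4564, 0.0268, 0.1105]
ee_rot: [[1.0, 0.001, 0.005], [0.001, -1.0, 0.001], [0.005, -0.001, -1.0]]
wrist_force: [7.5, -4.9, -3.5]
gripper_width: 0.004
gripper_force: 3.6
```

Emit:
jog_arm(plan="-0.04 0 0 0 0 0 1;-0.04 0 0 0 0 0 1;-0.04 0 0 0 0 0 1;-0.04 0 0 0 0 0 1;0 0 0 0 0 0 1;0 0 0 0 0 0 1;0 0 0 0 0 0 1;0 0 0 0 0 0 1;0 0 0 0 0 0 1;0 0 0 0 0 0 1")

```text
time_s: 48.15
tcp_pos: [0.4562, 0.0277, 0.1112]
ee_rot: [[1.0, 0.002, 0.013], [0.002, -1.0, 0.003], [0.013, -0.003, -1.0]]
wrist_force: [14.7, -5.2, -8.1]
gripper_width: 0.001
gripper_force: 7.5
```

The force rises and the tool no longer moves, so the cover is at its stop. Now I'll back off and look.

Emit:
jog_arm(plan="0.4 0 0 0 0 0 1;0.3 0 0 0 0 0 1;0 0 -0.9 0 0 0 1;0 0 -0.9 0 0 0 1;0 0 -0.9 0 0 0 1;0 0 -0.9 0 0 0 1;0 0 -0.9 0 0 0 1;0 0 -0.9 0 0 0 1;0 0 0 0 0 0 0;0 0 0 0 0 0 -0.3")

```text
time_s: 49.15
tcp_pos: [0.4668, 0.0265, 0.2445]
ee_rot: [[1.0, -0.0, -0.002], [-0.0, -1.0, 0.001], [-0.002, -0.001, -1.0]]
wrist_force: [1.1, 0.2, -0.5]
gripper_width: 0.111
gripper_force: 0.0
```

Run:
```python
from h import *
s=r.sense(); print(s['time_s'],np.round(s['tcp_pos'],4))
V=[]
for n in('scene','side','wrist'):
    v=cap(n); V.append(v); P=world(*v[1:]); p=v[0]
    m=(yellow(p)>0)&(P[...,2]>.122)&(P[...,2]<.135)&(P[...,0]<1.1)&(P[...,0]>.4); q=P[m][:,:2].astype(np.float32)
    if len(q)>20: print(n,'handle',cv2.minAreaRect(q))
    h=cv2.cvtColor(p,cv2.COLOR_RGB2HSV); reg=(abs(P[...,0]-.52)<.09)&(abs(P[...,1]-.26)<.09)
    for c,lo,hi in(('green',(45,100,40),(85,255,255)),('blue',(100,120,40),(130,255,255)),('red',(0,150,60),(8,255,255))):
        k=reg&(cv2.inRange(h,lo,hi)>0); 
        if k.sum(): print(n,c,k.sum(),np.round(P[k].mean(0),4))
    k=reg&(P[...,2]>.128)&(P[...,2]<.14); q=P[k][:,:2].astype(np.float32)
    if len(q)>5: print(n,'knob top',len(q),cv2.minAreaRect(q))
save('scene_d.png',cv2.resize(V[0][0][215:335,270:430],None,fx=4,fy=4,interpolation=cv2.INTER_CUBIC))
img,hz=ortho(V); save('ortho_d.png',cv2.resize(img[100:240,20:200],None,fx=3,fy=3))
save('wrist_d.png',V[2][0])
a=np.hstack([cv2.resize(V[0][0][215:335,270:430],(480,360)),cv2.resize(V[1][0][140:230,230:350],(320,240)).copy() if 0 else cv2.resize(V[1][0][145:225,235:315],(320,360))]); save('knob.png',a)
```

```text
49.15 [0.4668 0.0265 0.2445]
scene handle ((0.4388025999069214, 0.0289311446249485), (0.02125708758831024, 0.09937300533056259), 2.498584508895874)
scene green 6 [0.5165 0.298  0.0925]
scene blue 9 [0.4939 0.2868 0.0922]
scene red 4 [0.5425 0.2952 0.093 ]
scene knob top 114 ((0.5242950320243835, 0.2550175189971924), (0.01646336540579796, 0.04479430988430977), 58.686912536621094)
side handle ((0.43513253331184387, 0.024468183517456055), (0.01790008880198002, 0.09814998507499695), 1.8589262962341309)
wrist handle ((0.4357779026031494, 0.02710089273750782), (0.019007759168744087, 0.0985579788684845), 1.920586109161377)
```

View pics/knob.png

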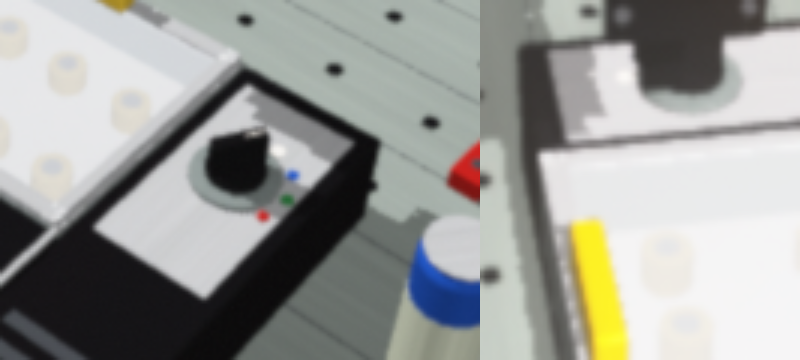

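View pics/wrist_d.png

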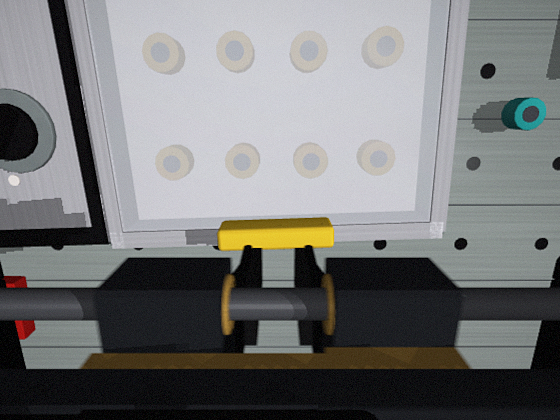

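The cover is fully shut, with the handle at x=0.436 after 0.224 m of travel. All 8 bosses sit in a 4x2 grid under it. The knob is at wrist (10,130) and its pointer reads about 0.58 rad. I'll move over the knob and refine that.

Emit:
jog_arm(plan="0.22 -0.912 0 0 0 0 -0.3;0.22 -0.912 0 0 0 0 -0.3;0.22 -0.912 0 0 0 0 -0.3;0.22 -0.912 0 0 0 0 -0.3;0.22 -0.912 0 0 0 0 -0.3;0.22 -0.912 0 0 0 0 -0.3;0.22 -0.912 0 0 0 0 -0.3;0.22 -0.912 0 0 0 0 -0.3;0.22 -0.912 0 0 0 0 -0.3;0.22 -0.912 0 0 0 0 -0.3")

```text
time_s: 50.3
tcp_pos: [0.5225, 0.2556, 0.2441]
ee_rot: [[1.0, 0.0, -0.002], [0.0, -1.0, -0.001], [-0.002, 0.001, -1.0]]
wrist_force: [0.4, 0.4, 0.3]
gripper_width: 0.65
gripper_force: 0.0
```

Emit:
jog_arm(plan="0 0 0 0 0 0.978 -0.3;0 0 0 0 0 0.978 -0.3;0 0 0 0 0 0.978 -0.3;0 0 0 0 0 0.978 -0.3;0 0 0 0 0 0 -0.3;0 0 0 0 0 0 -0.3;0 0 0 0 0 0 -0.3;0 0 0 0 0 0 -0.3;0 0 0 0 0 0 -0.3;0 0 0 0 0 0 -0.3")

```text
time_s: 51.3
tcp_pos: [0.5225, 0.2544, 0.2451]
ee_rot: [[0.855, -0.519, 0.0], [-0.519, -0.855, 0.0], [0.0, -0.0, -1.0]]
wrist_force: [-0.2, -0.5, 0.5]
gripper_width: 0.648
gripper_force: 0.0
```

```bash
cat > k.py <<'E'
from h import *
s=r.sense(); print(s['time_s'],np.round(s['tcp_pos'],4),np.round(s['ee_rot'],3)[:2,1],np.round(s['joints'],1))
for n in('scene','wrist'):
    v=cap(n); p=v[0]; P=world(*v[1:])
    h=cv2.cvtColor(p,cv2.COLOR_RGB2HSV); reg=(abs(P[...,0]-.52)<.08)&(abs(P[...,1]-.26)<.08)
    for c,lo,hi in(('green',(45,100,40),(85,255,255)),('blue',(100,120,40),(130,255,255)),('red',(0,150,60),(8,255,255))):
        k=reg&(cv2.inRange(h,lo,hi)>0)&(P[...,2]<.1)
        if k.sum(): print(n,c,k.sum(),np.round(P[k].mean(0),4))
    reg=(abs(P[...,0]-.522)<.03)&(abs(P[...,1]-.255)<.03)
    k=reg&(P[...,2]>.128)&(P[...,2]<.139); q=P[k][:,:2].astype(np.float32)
    if len(q)>5: print(n,'knob top',len(q),cv2.minAreaRect(q))
    w=k&(p.min(-1)>130); print(n,'pointer',w.sum(),P[w].mean(0) if w.any() else '')
    save(f"{n}_k{s['time_s']:.0f}.png",p)
E
python3 k.py
```

```text
51.3 [0.5225 0.2544 0.2451] [-0.519 -0.855] [ 41.9  16.9  -3.8  -0.  -69.2  16.8]
scene green 6 [0.5176 0.2983 0.0925]
scene blue 9 [0.4946 0.2871 0.0929]
scene red 4 [0.5411 0.2944 0.0912]
scene knob top 114 ((0.5245785713195801, 0.2556352913379669), (0.015805929899215698, 0.04513188824057579), 59.035858154296875)
scene pointer 6 [0.50837161 0.26239377 0.13383735]
wrist green 76 [0.5156 0.2986 0.0931]
wrist blue 79 [0.4925 0.2873 0.0931]
wrist red 78 [0.5412 0.2948 0.093 ]
wrist knob top 925 ((0.5220838189125061, 0.2557556629180908), (0.013930751010775566, 0.045952435582876205), 59.0313606262207)
wrist pointer 59 [0.51184042 0.26151169 0.1348513 ]
```

Emit:
jog_arm(plan="-0.027 -0.044 0.9 0 0 0 -0.1;0 0 0.9 0 0 0 -0.1;0 0 0.9 0 0 0 -0.1;0 0 0.9 0 0 0 -0.1;0 0 0.9 0 0 0 -0.1;0 0 0.86 0 0 0 -0.1;0 0 0 0 0 0 1;0 0 0 0 0 0 1;0 0 0 0 0 0 1;0 0 0 0 0 0 1")

```text
time_s: 52.4
tcp_pos: [0.5233, 0.2563, 0.1125]
ee_rot: [[0.855, -0.519, 0.002], [-0.519, -0.855, 0.002], [0.001, -0.003, -1.0]]
wrist_force: [0.2, -0.1, 0.3]
gripper_width: 0.273
gripper_force: 0.0
```

Emit:
jog_arm(plan="0 0 0 0 0 0 1;0 0 0 0 0 0 1;0 0 0 0 0 0 1;0 0 0 0 0 0 1;0 0 0 0 0 0 1;0 0 0 0 0 0 1;0 0 0 0 0 0 1;0 0 0 0 0 0 1;0 0 0 0 0 0 1;0 0 0 0 0 0 1")

```text
time_s: 53.4
tcp_pos: [0.523, 0.2561, 0.112]
ee_rot: [[0.855, -0.519, 0.001], [-0.519, -0.855, 0.001], [0.001, -0.001, -1.0]]
wrist_force: [-2.2, 0.7, 6.3]
gripper_width: 0.157
gripper_force: 30.0
```

Emit:
jog_arm(plan="0 0 0 0 0 0.79 1;0 0 0 0 0 0.79 1;0 0 0 0 0 0.79 1;0 0 0 0 0 0.79 1;0 0 0 0 0 0.79 1;0 0 0 0 0 0.79 1;0 0 0 0 0 0.79 1;0 0 0 0 0 0.78 1;0 0 0 0 0 0 1;0 0 0 0 0 0 1")

```text
time_s: 54.4
tcp_pos: [0.5225, 0.2557, 0.112]
ee_rot: [[0.143, -0.99, 0.0], [-0.99, -0.143, 0.0], [0.0, -0.0, -1.0]]
wrist_force: [-2.5, -0.2, 6.8]
gripper_width: 0.158
gripper_force: 30.0
```

Now open, rise and check.

Emit:
jog_arm(plan="0 0 0 0 0 0 -0.1;0 0 0 0 0 0 -0.1;0 0 0 0 0 0 -0.1;0 0 0 0 0 0 -0.1;0 0 -0.9 0 0 0 -0.1;0 0 -0.9 0 0 0 -0.1;0 0 -0.9 0 0 0 -0.1;0 0 -0.9 0 0 0 -0.1;0 0 -0.9 0 0 0 -0.1;0 0 -0.9 0 0 0 -0.1")

```text
time_s: 55.4
tcp_pos: [0.5224, 0.2555, 0.2467]
ee_rot: [[0.143, -0.99, -0.0], [-0.99, -0.143, -0.0], [0.0, 0.0, -1.0]]
wrist_force: [0.4, 0.3, -0.1]
gripper_width: 0.551
gripper_force: 0.0
```

```bash
python3 k.py; ls pics | grep _k
python3 - <<'E'
from h import *
v=cap('scene'); w=cap('side')
P=world(*w[1:]);m=(yellow(w[0])>0)&(P[...,2]>.122)&(P[...,2]<.135)&(P[...,0]<1.1)&(P[...,0]>.4);print(cv2.minAreaRect(P[m][:,:2].astype(np.float32)))
save('fin.png',np.hstack([cv2.resize(v[0][180:380,130:400],(400,300)),cv2.resize(w[0][130:300,220:450],(400,300))]))
E
```

```text
55.4 [0.5224 0.2555 0.2467] [-0.99  -0.143] [ 42.   16.9  -3.6  -0.  -69.5 -33.8]
scene green 5 [0.5174 0.2984 0.0917]
scene blue 8 [0.493  0.2865 0.0917]
scene red 3 [0.5429 0.2951 0.0927]
scene knob top 113 ((0.5249307155609131, 0.25538748502731323), (0.015309144742786884, 0.04437868297100067), 7.831727981567383)
scene pointer 6 [0.51797676 0.26941338 0.13324354]
wrist green 69 [0.5161 0.2989 0.093 ]
wrist blue 76 [0.4927 0.2875 0.093 ]
wrist red 65 [0.5414 0.2952 0.0931]
wrist knob top 893 ((0.5226206183433533, 0.2558080554008484), (0.013589389622211456, 0.04610684514045715), 8.705831527709961)
wrist pointer 57 [0.52080894 0.26721126 0.13491587]
scene_k51.png
scene_k55.png
wrist_k51.png
wrist_k55.png
((0.4351629912853241, 0.026340097188949585), (0.01796252280473709, 0.09860564023256302), 1.5970706939697266)
```

View pics/fin.png

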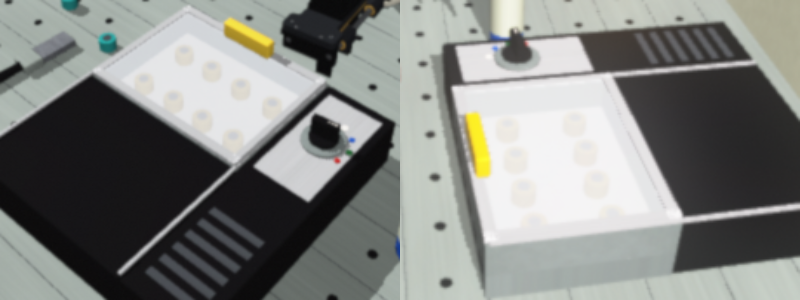

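The bar now points at 98.7° and the green dot lies at 98.5°. The cover is shut, and the scene half of the picture shows eight bosses in a regular grid from (144,85) to (272,107). Handing in.

```bash
python3 -c "
from station import r
print(r.finish_job())"
```

```text
the job is handed in; nothing more can be done
None
```

I handed the job in at about 55 s: all eight bosses are spread in a 4x2 grid on the tray floor (about 66 mm or more between centres), the cover is fully shut, and the selector points at the green dot. The hand-in returned no verdict.

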